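# Pre-lesson switch check of a clamped rock grinder

### The job

Give the grinder in the bench stand its switch check: flip the small lock-off lever on its paddle switch all the way forward (towards the disc), stopping when it meets its stop rather than forcing it, then squeeze the paddle fully home between the fingers, one finger on the paddle and the other on the rubber pad on the opposite side, and keep it home for a good second. Let the paddle spring right back out, flip the lever all the way back again so that the grinder is left locked, and leave everything else on the bench where it is.

Things in the scene. Friction and masses are not known exactly. Their poses are not given: they have to be found in the camera images.
- stand: Fixed steel bench stand, base 340 x 140 x 12 mm, in which a hand grinder lies on its side. Origin on the bench under its middle; x runs forward to the grinder's disc, z up, paddle on the -y side. Place and yaw vary. The grinder is clamped firm, but its own frame, used below, lies anywhere up to 15 mm ahead of or behind this one and 6 mm to either side (parallel, same z): feel or look for it.
- back_pad (a joint): Rubber pad on the housing's +y side, straight across from the paddle: 100 x 36 mm, middle at grinder frame x -65, z 115 mm, outer face at y 24 mm. It gives 2 mm when pressed (8 N per mm): 0 = free, 0.002 m = pressed flat. Grinder housing, same frame, mm: x -165 to 50, y -22 to 22, z 90 to 140; gear head x 48 to 138, y -18 to 38, top z 144.
- paddle (a joint): Black paddle, plate 155 x 6 x 36 mm, hinged on an upright pin at its rear (grinder frame x -145, y -27, mid z 115 mm). 0 = sprung out, 0.075 rad = fully home, parallel to the housing. Squeezed across the pad's middle (x -65) it takes 9.5 N to start and 14 N to be home; paddle and pad there measure 60 mm over all, 52 to 54 when home. Blocked (0.5 mm play) while the lever is back.
- lever (a joint): Lock-off lever: upright steel tab, z 102 to 136 mm, standing out of the paddle near its front; pin at grinder frame x -11, y -40 mm; 9 mm round bead at its tip, 28 mm from the pin. 0 = back, locked (leans 37 deg to the rear); 1.3 rad = forward, free (leans 37 deg to the disc); hard stops. 1.5 N at the tip turns it, it stays put. Best pushed round its arc: a straight push can jam.
- disc (a point): Centre of the 100 mm steel disc's place on the stand, z 115 mm: with the grinder midway in its clamp the disc stands on edge here, 6 mm thick, facing -y; its hub nut sticks 9 mm further out..
- spanner: Loose steel pin spanner, 150 mm, lying flat near the stand on the paddle side; origin on its underside. Leave it alone.
- spare_disc: Loose spare steel disc, 100 mm across, 6 mm thick, lying flat near the stand. Leave it alone.
- rock_a: Loose grey rock sample, 72 mm wide, 45 mm high, behind the stand (its +y side). Leave it alone.
- rock_b: Loose red-brown rock sample, 56 mm wide, 32 mm high, behind the stand. Leave it alone.
- case: Loose black spectacle case, 160 x 65 x 45 mm, at the right of the bench. Leave it alone.
- bottle: Loose clear bottle, 62 mm wide, 190 mm high, at the left of the bench. Leave it alone.
- brush: Loose hand brush lying at the left of the bench. Leave it alone.

How it is judged:
On the way, in this order (a step that is already met when the one before it is completed fails the run):
1. the lever is all the way forward (within 0.1 rad of its stop) with the paddle still out (value of joint lever above 1.2 rad and value of joint paddle below 0.015 rad), for 0.1 s.
2. the paddle is squeezed fully home (0.068 rad or more) between the fingers, the other finger bearing on the back pad, for 0.8 s (value of joint paddle above 0.068 rad and contact force between the fingers and back_pad above 3 N), for 0.8 s.
3. the paddle has sprung back out (value of joint paddle below 0.012 rad), for 0.1 s.
At the end, for the whole second after the job is handed in: The lever is back (within 0.1 rad of its rear stop) and still, and the paddle is sprung out (under 0.012 rad) (value of joint lever below 0.1 rad and value of joint paddle below 0.012 rad and velocity of joint lever below 0.05 rad/s); the robot touches nothing.
It fails at once if the lever is forced: more than 30 N on it (contact force between lever and the fingers above 30 N or contact force between lever and the arm above 30 N).
It fails at once if another thing on the bench is pushed more than 30 mm from its place (distance of any of spanner, spare_disc, rock_a, rock_b, case, bottle, brush from where it was at the start of the episode above 0.03 m).
It also fails if it takes over 72 s, if anything falls off the work surface, if the arm or the gripper's body presses on something with over 40 N, if the wrist force passes 120 N, or if a joint passes its speed limit or range.

### The arm

A 6-joint arm with a two-finger parallel gripper is mounted at the origin on the work surface. World frame = base frame: x ahead of the robot, y to its left, z up, the work surface at z = 0. Lengths are in m, angles in rad, forces in N, time in s.
With the tool pointing down it reaches from about 0.325 to 0.875 m from the base axis. Payload 4.4 kg.
Tool frame: the origin (TCP) lies at the centre of the arm's flange, where the gripper is bolted on; the fingertips stand 173 mm ahead of it and the grasp point (between the pads) lies 155 mm ahead of it; z points along the fingers, y is the line along which they close (so a half turn about z gives the same grasp; the last joint's range is limited). The gripper opens to 85 mm and grips with 20 to 120 N. Pads are 22 mm wide; open, the fingers measure 114 mm over their backs; the gripper's body (76 mm by 85 mm) begins 54 mm behind the grasp point. The pads swing forward as they close: fully open they stand 13 mm farther back than shut.
Start: joints at [1.127, 0.207, 1.542, -0, 1.393, -0.15], TCP at [0.166, 0.551, 0.405] pointing down, gripper open.
Joint ranges: [-2.73, 2.73], [-0.86, 2.22], [0.23, 2.46], [-1.11, 4.25], [0.08, 2.63], [-2.82, 2.82]. Speed limits (rad/s): [2.79, 2.79, 3.14, 3.14, 3.14, 3.14].

### API

Orientations are given as a unit quaternion [x, y, z, w].
In Python, from workcell import readout, camera, job gives the robot as it stands.
- The arm moves only by the shell command python3 -m pendant 'ROWS' [FORCE]. ROWS is JSON, a list of rows, each a list of 5 numbers: the shift along the tool's x, y, z in mm, then the turn about the tool's z in rad, then the finger opening in mm, from 0 to 85.4. A call has 1 to 12 rows; each row is the pose to reach, as a shift and turn from the pose commanded when the call began, along the tool's axes at that moment; what a row does not reach only later rows make up. A row lasts 1/12 s, in which the tool goes at most 41.7 mm and 7.16 degrees, less where a joint would pass 70% of its speed; a pose out of reach is approached as far as the arm can. A call with a gripper value outside its range is refused whole. The fingers move at their own pace and stop on an object; FORCE is the grip in N (left out, the last holds). Time passes only in rows, so rows that repeat a pose let the fingers close. It gives the time, the measured TCP pose, the force, the opening and the grip force at its end, in the units of the state.
- readout.get_obs(): the state, without advancing time (a new reading comes with each control period).
- camera(name): name is "scene" or "side" or "wrist"; returns a dict with "pixels" (420x560x3 uint8, red, green, blue), "range_z" (420x560 float32, m along the optical axis (not along the pixel's ray), 0 where there is no reading), "fx", "fy", "cx", "cy" (pixels), "rvec" (rotation vector, rad) and "tvec" (3), from world to camera coordinates, as OpenCV has them. Camera axes: x right, y down, z forward; pixel columns grow to the right and rows downward; lengths in m; the calibration is good to about 2 mm. The wrist camera is an equidistant fisheye: a pixel r from the principal point sees the ray r / f radians off the axis. A picture is of the moment at which its call begins.
- job.close_job(): hands the job in; it is judged then, once.
The state is a dict: "t": time; "joint_positions": joint angles; "qvel": joint speeds; "joint_efforts": joint torques, N m; "tcp_pos": TCP position; "eef_rot": TCP orientation; "wrist_force": force on the tool from outside, world axes, zero at the start; "moment": the same for the moment, N m; "finger_gap": finger opening in m; "grasp_force": force on a finger pad.
Only numpy, scipy, OpenCV 4.12 (cv2) and the standard library are available. Lean on these libraries where they do the work, as an engineer would, in place of code of your own. Each camera call takes 0.05 s, during which the arm holds its last target. There are 200 camera calls.

## Working session

There is one attempt and no reset: what is moved stays moved. The work goes in short steps, Python scripts to look and compute and a shell command to move; the robot and the scene stay as the last step left them, time stands still between calls to the robot, and variables do not carry over. Pictures are saved under pics/ and viewed, at most 10 in all, crops included, and the job is handed in when it is done.

```bash
ls; mkdir -p pics
cat > h.py <<'E'
import numpy as np, cv2
from workcell import readout, camera, job
def pts(c):
    z=c["range_z"]; h,w=z.shape; u,v=np.meshgrid(np.arange(w),np.arange(h))
    p=np.stack([(u-c["cx"])/c["fx"]*z,(v-c["cy"])/c["fy"]*z,z],-1)
    R=cv2.Rodrigues(np.array(c["rvec"],float))[0]
    P=(p-np.array(c["tvec"]))@R
    P[z<=0]=np.nan
    return P
E
python3 - <<'E'
from h import *
import pickle
for n in ("scene","side"):
    c=camera(n); pickle.dump(c,open(n+".pkl","wb")); cv2.imwrite(f"pics/{n}.png",c["pixels"][...,::-1])
o=readout.get_obs(); print(o)
E
```

```text
pics
{'t': 0.1, 'joint_positions': array([ 1.12747828e+00,  2.07365644e-01,  1.54283996e+00, -2.43786212e-05,
        1.39349731e+00, -1.50492003e-01]), 'qvel': array([ 0.00049166, -0.00232009, -0.00231839, -0.00019185,  0.00161977,
        0.00030936]), 'joint_efforts': array([-8.40428384e-04, -3.84091651e+01, -2.92549682e+01, -2.24431569e-04,
        4.79191964e-03, -5.27394704e-06]), 'tcp_pos': array([0.16584385, 0.5502153 , 0.40361028]), 'eef_rot': array([ 1.45888259e-01,  9.89300512e-01, -1.01247190e-03, -2.97219280e-04]), 'wrist_force': array([-0.11266307, -0.15107813, -0.47518636]), 'moment': array([ 0.00816143, -0.04813702,  0.03994654]), 'grasp_force': 0.0, 'finger_gap': 0.08541496263749196}
```

View pics/scene.png

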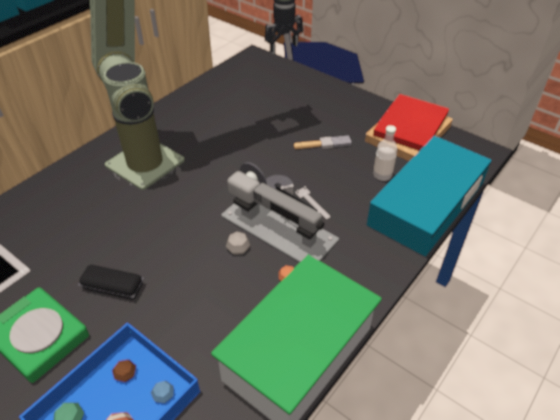

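View pics/side.png

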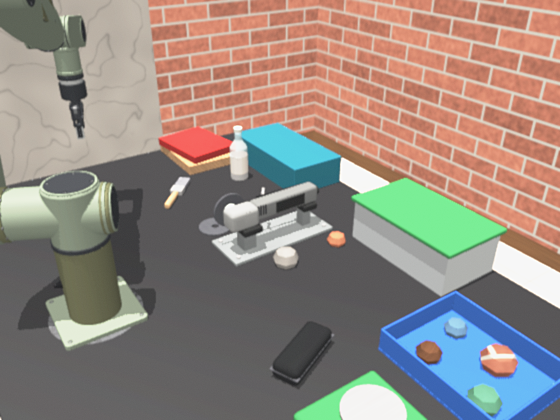

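The grinder's disc end (scene pixel ~(250,180)) points towards the robot. The grey base spans (222,215) to (337,240). The rocks are on the near (+y) side, so the paddle faces away from both cameras. Next I'll fit the base and housing from the depth images.

Run:
```python
from h import *
import pickle
A=[];C=[]
for n in ("scene","side"):
    c=pickle.load(open(n+".pkl","rb")); P=pts(c); px=c["pixels"].astype(int)
    u0={"scene":(215,155,345,262),"side":(205,175,340,265)}[n]
    Q=P[u0[1]:u0[3],u0[0]:u0[2]].reshape(-1,3); K=px[u0[1]:u0[3],u0[0]:u0[2]].reshape(-1,3)
    b=(abs(Q[:,2]-.012)<.005)&(K.min(1)>95)
    print(n,b.sum(), cv2.minAreaRect(Q[b][:,:2].astype(np.float32)*1000))
    t=(abs(Q[:,2]-.140)<.006)
    print("top",t.sum(),np.nanmax(Q[:,2]), cv2.minAreaRect(Q[t][:,:2].astype(np.float32)*1000))
    A.append(Q)
Q=np.concatenate(A); Q=Q[~np.isnan(Q[:,0])]
np.save("q.npy",Q)
# top-down height map, 1mm
xc,yc=np.median(Q[abs(Q[:,2]-.14)<.006][:,:2],0); print(xc,yc)
H=np.zeros((500,500),np.uint8)
for x,y,z in Q[np.argsort(Q[:,2])]:
    i,j=int((x-xc)*1000+250),int((y-yc)*1000+250)
    if 0<=i<500 and 0<=j<500: cv2.circle(H,(j,i),1,int(min(255,max(0,z*1500+15))),-1)
cv2.imwrite("pics/top.png",H[::-1,::-1])
```

```text
scene 2070 ((547.4992065429688, 54.011436462402344), (349.2344665527344, 338.04266357421875), 87.65560150146484)
top 1190 0.16421871558023252 ((573.4999389648438, 22.218505859375), (144.4560546875, 406.9687805175781), 73.499267578125)
side 2581 ((603.0903930664062, 139.63436889648438), (547.8780517578125, 411.335693359375), 50.535709381103516)
top 1079 0.16967008169740255 ((526.5613403320312, 54.548545837402344), (304.0422058105469, 97.71985626220703), 5.538412094116211)
0.5117574268814382 0.034980181312553545
```

View pics/top.png

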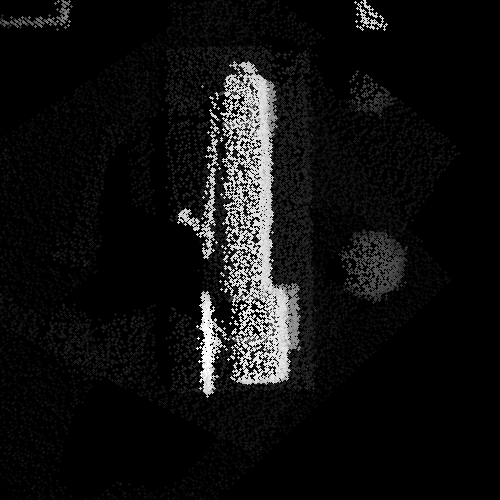

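The height map (up = world +x, left = +y) shows the grinder axis running along about −x. The disc is at (208,345), the lever bead at (184,215), and the paddle flares at the left from (215,95) to (207,255). Next is a more careful fit.

Run:
```python
from h import *
Q=np.load("q.npy")*1000
# housing top band, line of centres
c0=np.array([511.8,35.0])
t=Q[(abs(Q[:,2]-140)<2.5)&(abs(Q[:,1]-c0[1]-2)<27)&(Q[:,0]>475)&(Q[:,0]<690)]
print(len(t))
# edges per 15mm slice
E=[]
for x in range(480,680,12):
    s=t[(t[:,0]>=x)&(t[:,0]<x+12)]
    if len(s)>10: E.append([x+6,*np.percentile(s[:,1],[2,98]),len(s)])
E=np.array(E);print(E.round(1))
# base
b=Q[(abs(Q[:,2]-12)<2.5)&(Q[:,0]>360)&(Q[:,0]<730)&(abs(Q[:,1]-45)<90)]
E=[]
for x in range(370,720,25):
    s=b[(b[:,0]>=x)&(b[:,0]<x+25)]
    if len(s)>10: E.append([x+12,*np.percentile(s[:,1],[1,99]),len(s)])
print(np.array(E).round(1))
E=[]
for y in range(-40,130,15):
    s=b[(b[:,1]>=y)&(b[:,1]<y+15)]
    if len(s)>10: E.append([y+7,*np.percentile(s[:,0],[1,99]),len(s)])
print(np.array(E).round(1))
E=[]
# gear head & disc & lever
g=Q[(Q[:,2]>80)&(Q[:,2]<160)&(Q[:,0]<480)&(Q[:,1]<60)&(Q[:,1]>-30)]
print("gear x",np.percentile(g[:,0],[0,1,5,50,95]), "y",np.percentile(g[:,1],[0,2,50,98,100]),"z",np.percentile(g[:,2],[95,99]))
d=Q[(Q[:,2]>70)&(Q[:,2]<172)&(Q[:,0]<485)&(Q[:,1]>62)&(Q[:,1]<100)]
print("disc",len(d),np.percentile(d,[2,50,98],axis=0).round(1))
l=Q[(Q[:,2]>95)&(Q[:,2]<142)&(Q[:,0]>495)&(Q[:,0]<575)&(Q[:,1]>82)&(Q[:,1]<115)]
print("lever",len(l),np.percentile(l,[2,50,98],axis=0).round(1)); l=l[l[:,1]>92]; print(np.percentile(l,[2,50,98],axis=0).round(1))
```

```text
689
[[486.   17.1  56.8  33. ]
 [498.   17.9  59.6  33. ]
 [510.   17.3  58.5  43. ]
 [522.   19.3  56.7  40. ]
 [534.   19.2  58.7  43. ]
 [546.   14.5  57.4  40. ]
 [558.   19.5  57.4  47. ]
 [570.   17.5  59.3  49. ]
 [582.   22.3  56.9  40. ]
 [594.   20.5  56.1  39. ]
 [606.   22.1  59.6  33. ]
 [618.   22.   59.8  40. ]
 [630.   19.8  59.1  34. ]
 [642.   21.   59.6  38. ]
 [654.   23.3  58.9  40. ]
 [666.   21.   56.2  44. ]
 [678.   22.4  57.7  31. ]]
[[382.  -28.1 111.3 216. ]
 [407.  -28.4 110.6 211. ]
 [432.  -27.5 114.1 144. ]
 [457.  -26.4 110.5 123. ]
 [482.  -26.4  76.5 164. ]
 [507.  -25.5  77.2 188. ]
 [532.  -25.7 101.4 211. ]
 [557.  -23.7 112.4 230. ]
 [582.  -23.6 113.9 247. ]
 [607.  -24.  116.5 212. ]
 [632.  -25.9 115.8 217. ]
 [657.  -22.8 116.3 197. ]
 [682.  -21.4 116.7 166. ]
 [707.  -22.3 107.  135. ]]
[[-33.  376.4 642.3  49. ]
 [-18.  375.3 700.3 424. ]
 [ -3.  376.3 693.7 373. ]
 [ 12.  374.4 708.8 365. ]
 [ 27.  378.3 711.8 373. ]
 [ 42.  372.9 711.6 266. ]
 [ 57.  373.  710.2 260. ]
 [ 72.  372.1 712.8 212. ]
 [ 87.  371.5 709.3 135. ]
 [102.  371.8 710.  140. ]
 [117.  375.4 692.   65. ]]
gear x [378.24380462 379.82135806 382.61069428 430.31630405 473.37280751] y [-14.08628959 -10.56272293   6.0854829   50.52305174  59.60631619] z [145.59673178 147.41473844]
disc 761 [[370.9  66.5  86.9]
 [411.3  77.2 136.4]
 [464.6  82.9 164. ]]
lever 80 [[528.   82.2 104.8]
 [542.2  96.9 128. ]
 [551.4 105.3 138.7]]
[[537.2  92.7 104.6]
 [545.5  99.3 126. ]
 [551.5 105.4 138.7]]
```

```bash
python3 -m pendant '[[-35,-25,0,-0.05,85],[-70,-50,0,-0.1,85],[-104,-75,0,-0.2,85],[-138,-100,0,-0.3,85],[-172,-125,0,-0.313,85],[-205,-149,0,-0.313,85],[-238,-173,0,-0.313,85],[-271,-197,0,-0.313,85],[-304,-221,0,-0.313,85],[-337,-245,0,-0.313,85],[-370,-269,0,-0.313,85],[-400,-291,0,-0.313,85]]' 20
```

```text
t: 1.1
tcp_pos: [0.4658, 0.1542, 0.4044]
eef_rot: [-0.01, 1.0, -0.0, -0.0]
wrist_force: [-0.2, 0.7, -0.0]
finger_gap: 0.0852
grasp_force: 0.0
```

```bash
python3 -m pendant '[[-32,-36,0,0,85],[-64,-72,0,0,85],[-64,-72,0,0,85],[-64,-72,0,0,85],[-64,-72,0,0,85]]'
python3 - <<'E'
from h import *
import pickle
c=camera("wrist"); o=readout.get_obs(); pickle.dump((c,o),open("w1.pkl","wb")); cv2.imwrite("pics/w1.png",c["pixels"][...,::-1])
R=cv2.Rodrigues(np.array(c["rvec"],float))[0]; print("cam",-R.T@np.array(c["tvec"]),R,c["fx"],c["cx"],c["cy"],o["tcp_pos"],o["eef_rot"])
E
```

```text
t: 1.52
tcp_pos: [0.5303, 0.0854, 0.4039]
eef_rot: [-0.009, 1.0, 0.0, -0.001]
wrist_force: [0.3, 0.2, -0.2]
finger_gap: 0.085
grasp_force: 0.0
cam [0.44544704 0.08404101 0.37332535] [[-0.01854357  0.99982697  0.00146854]
 [ 0.94466545  0.01703933  0.32759251]
 [ 0.3275108   0.00746201 -0.94481797]] 325.19226210127806 283.3604494913209 208.1752239465857 [0.52978297 0.08619728 0.40397311] [-1.00620838e-02  9.99948732e-01  3.58894531e-04 -1.07678560e-03]
```

View pics/w1.png

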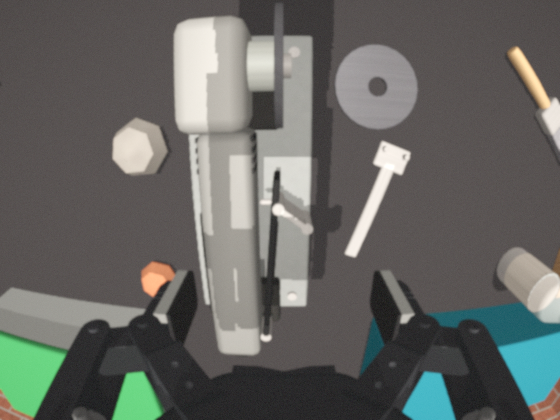

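The wrist view shows the lever pin at about (278,210) and the bead tip at about (308,229), leaning to the rear. The paddle runs from (277,172) to its hinge at (266,338). The back pad is the light strip at (195,140)-(208,302), and the fingers are at the bottom.

```bash
cat >> h.py <<'E'
def wray(c,u,v,z):
    R=cv2.Rodrigues(np.array(c["rvec"],float))[0]; o=-R.T@np.array(c["tvec"])
    d=np.array([u-c["cx"],v-c["cy"]])/c["fx"]; r=np.hypot(*d)
    k=np.array([*(d/r*np.sin(r)),np.cos(r)])@R if r>0 else R[2]
    return (o+k*(z-o[2])/k[2])*1000
E
python3 - <<'E'
from h import *
import pickle
c,o=pickle.load(open("w1.pkl","rb"))
a=np.pi+0.02; gx=np.array([np.cos(a),np.sin(a)]); gy=np.array([-gx[1],gx[0]])
for n,u,v,z,g in [("pin",278,210,.136,(-11,-40)),("bead",308,229,.136,(-27.9,-62.4)),("hinge",266,338,.133,(-145,-27)),("pfront",277,170,.133,(10,-42)),
 ("padF",193,137,.133,(-15,24)),("padR",208,302,.133,(-115,24)),("gearrear",215,132,.144,(48,10)),("disc",279,64,.165,None),("baseRpad",311,305,.012,None),("baseF",311,38,.012,None)]:
    p=wray(c,u,v,z)[:2]
    print(n,p.round(1), "" if g is None else "origin "+str((p-g[0]*gx-g[1]*gy).round(1)))
im=cv2.resize(c["pixels"][120:350,180:330],None,fx=3.4,fy=2.6,interpolation=cv2.INTER_CUBIC)
cv2.imwrite("pics/w1c.png",cv2.resize(c["pixels"][125:345,185:325],(509,800))[...,::-1][:600])
E
```

```text
pin [529.3  81.8] origin [519.1  41.6]
bead [544.8 105.8] origin [518.2  42.8]
hinge [662.2  71.6] origin [517.8  41.7]
pfront [498.3  80.6] origin [509.2  38.8]
padF [473.   16.6] origin [457.5  40.3]
padR [620.9  18.6] origin [505.5  40.3]
gearrear [468.4  36.1] origin [516.2  47.1]
disc [422.6  81.2] 
baseRpad [709.4 127.1] 
baseF [375.1 113.2]
```

View pics/w1c.png

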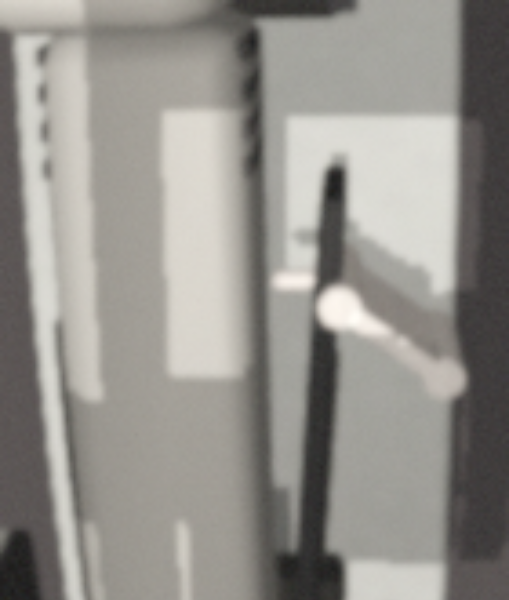

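The origin estimates from pin, bead and hinge agree: (518.4, 41.8) mm, yaw π+0.02. The gear head front agrees too. The tool axes are now +x = grinder +x and +y = grinder −y. I'll close the fingers and go down behind the bead.

```bash
python3 -m pendant '[[-23,12,0,0,0],[-46,24,0,0,0],[-46,24,0,0,0],[-46,24,0,0,0],[-46,24,0,0,0],[-46,24,30,0,0],[-46,24,60,0,0],[-46,24,90,0,0],[-46,24,110,0,0],[-46,24,119,0,0],[-46,24,119,0,0],[-46,24,119,0,0]]' 20
python3 - <<'E'
from h import *
import pickle
c=camera("wrist"); pickle.dump(c,open("w2.pkl","wb")); cv2.imwrite("pics/w2.png",c["pixels"][...,::-1])
E
```

```text
t: 2.57
tcp_pos: [0.5756, 0.1108, 0.2864]
eef_rot: [-0.01, 1.0, 0.0, 0.0]
wrist_force: [0.3, -1.1, 0.1]
finger_gap: 0.0001
grasp_force: 0.0
```

View pics/w2.png

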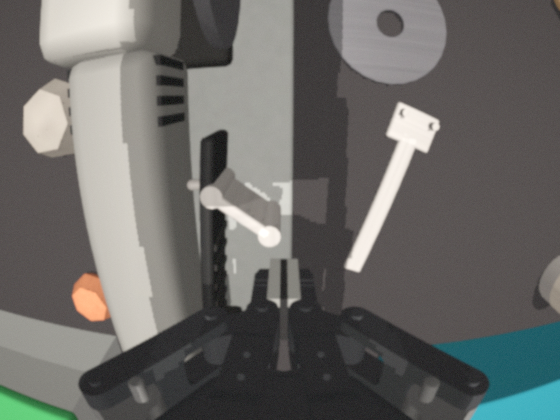

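The closed fingertips, at (285,270), sit just behind the bead at (269,236). The bead is a little to the housing side of the fingertip centre.

Run:
```python
from h import *
import pickle
c=pickle.load(open("w2.pkl","rb"))
O=np.array([518.4,41.8]); a=np.pi+.02; gx=np.array([np.cos(a),np.sin(a)]); gy=np.array([-gx[1],gx[0]])
def g(n,u,v,z):
    p=wray(c,u,v,z)[:2]; print(n,p.round(1),"grinder",round((p-O)@gx,1),round((p-O)@gy,1))
g("bead",269,236,.136); g("pin",211,197,.136); g("finger L",270,262,.115);g("finger R",299,262,.115);g("tip ctr",285,262,.112)
o=readout.get_obs(); p=np.array(o["tcp_pos"])[:2]*1000; print("tcp",(p-O)@gx,(p-O)@gy)
```

```text
bead [544.6 104.7] grinder -27.5 -62.3
pin [528.6  81.8] grinder -11.0 -39.8
finger L [568.1 104.4] grinder -50.9 -61.6
finger R [567.8 118.6] grinder -50.9 -75.8
tip ctr [569.6 111.8] grinder -52.5 -69.0
tcp -59.304040901257885 -67.82180932352782
```

```bash
python3 -m pendant '[[5,-5.5,0,0,0],[9,-5.5,0,0,0],[13,-5.5,0,0,0],[16,-5.5,0,0,0],[18.5,-3.8,0,0,0],[20.5,-2.7,0,0,0],[23,-1.7,0,0,0],[25.3,-1,0,0,0],[27.6,-0.4,0,0,0],[30,-0.2,0,0,0],[32.5,0,0,0,0],[32.5,0,0,0,0]]' 20
```

```text
t: 3.62
tcp_pos: [0.5427, 0.1101, 0.2853]
eef_rot: [-0.01, 1.0, -0.0, -0.001]
wrist_force: [0.5, 0.8, -0.3]
finger_gap: -0.0
grasp_force: 0.5
```

```bash
python3 -m pendant '[[2.5,-0.2,0,0,0],[5,-0.4,0,0,0],[7.3,-1,0,0,0],[9.6,-1.7,0,0,0],[11.5,-2.5,0,0,0],[13,-3.3,0,0,0],[13,-3.3,0,0,0]]' 20
python3 - <<'E'
from h import *
import pickle
c=camera("wrist"); pickle.dump(c,open("w3.pkl","wb")); cv2.imwrite("pics/w3.png",c["pixels"][...,::-1])
O=np.array([518.4,41.8]); a=np.pi+.02; gx=np.array([np.cos(a),np.sin(a)]); gy=np.array([-gx[1],gx[0]])
o=readout.get_obs(); p=np.array(o["tcp_pos"])[:2]*1000; print("tcp",(p-O)@gx,(p-O)@gy,o["wrist_force"])
E
```

```text
t: 4.2
tcp_pos: [0.5301, 0.1066, 0.2855]
eef_rot: [-0.01, 1.0, 0.0, -0.0]
wrist_force: [1.6, 2.5, -1.1]
finger_gap: 0.0
grasp_force: 1.4
tcp -13.03990350473726 -64.54180030723052 [ 0.7616873   2.86115855 -1.4607057 ]
```

View pics/w3.png

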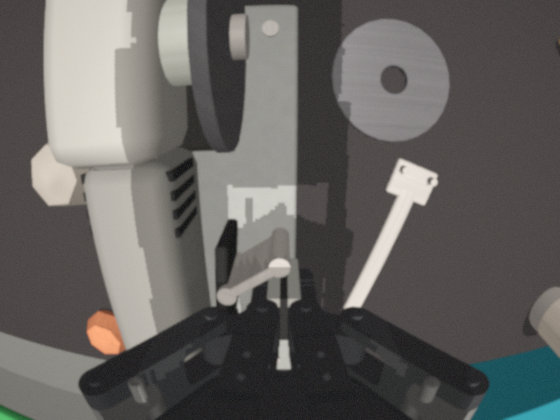

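The lever now leans forward, with the bead at (279,266) and the pin at (227,296). I'll compute its angle.

```bash
cat >> h.py <<'E'
O=np.array([518.4,41.8]); a=np.pi+.02; gx=np.array([np.cos(a),np.sin(a)]); gy=np.array([-gx[1],gx[0]])
def gr(c,u,v,z):
    p=wray(c,u,v,z)[:2]-O; return np.array([p@gx,p@gy])
def tcp():
    o=readout.get_obs(); p=np.array(o["tcp_pos"])[:2]*1000-O; return np.array([p@gx,p@gy]).round(1),np.round(o["wrist_force"],1)
def lev(c,pin,bead):
    a,b=gr(c,*pin,.136),gr(c,*bead,.136); d=b-a; print(a.round(1),b.round(1),np.hypot(*d).round(1),"lever",np.arctan2(d[0],-d[1])+.65)
E
python3 - <<'E'
from h import *
import pickle
c=pickle.load(open("w3.pkl","rb")); lev(c,(227,296),(279,266))
E
```

```text
[-10.8 -39.9] [  4.9 -63.1] 28.0 lever 1.2458532972147656
```

```bash
python3 -m pendant '[[0.4,-0.2,0,0,0],[0.8,-0.4,0,0,0],[0.8,-0.4,0,0,0],[0.8,-0.4,0,0,0]]' 20
python3 -m pendant '[[0.3,-0.2,0,0,0],[0.5,-0.3,0,0,0],[0.5,-0.3,0,0,0],[0.5,-0.3,0,0,0]]' 20
python3 - <<'E'
from h import *
import pickle
c=camera("wrist"); pickle.dump(c,open("w4.pkl","wb"))
px=c["pixels"]; cv2.imwrite("pics/w4.png",cv2.resize(px[210:320,200:340],(700,550),interpolation=cv2.INTER_CUBIC)[...,::-1]); print(tcp())
E
```

```text
t: 4.58
tcp_pos: [0.5296, 0.1062, 0.2856]
eef_rot: [-0.01, 1.0, 0.0, -0.0]
wrist_force: [1.4, 4.2, -0.9]
finger_gap: 0.0001
grasp_force: 1.8
t: 4.92
tcp_pos: [0.5291, 0.1059, 0.2856]
eef_rot: [-0.01, 1.0, 0.0, -0.0]
wrist_force: [1.4, 5.5, -2.1]
finger_gap: -0.0001
grasp_force: 2.1
(array([-12. , -63.9]), array([ 1.2,  4.7, -1.8]))
```

View pics/w4.png

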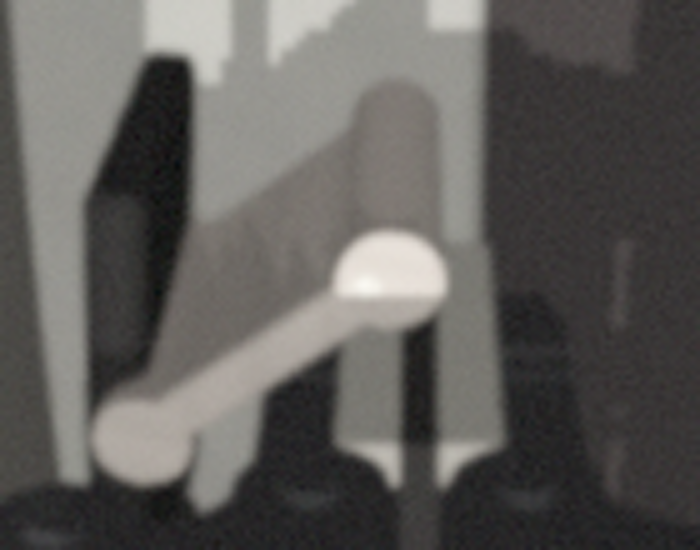

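The bead is at (278,266) and the pin at (228.6,298). There is a sideways force of about 5 N, so I'll ease off in y and push only forward.

```bash
python3 - <<'E'
from h import *
import pickle
c=pickle.load(open("w4.pkl","rb")); lev(c,(228.6,298),(278,266))
E
python3 -m pendant '[[0.3,0.4,0,0,0],[0.6,0.8,0,0,0],[0.6,0.8,0,0,0],[0.6,0.8,0,0,0]]' 20
python3 -m pendant '[[0.3,0,0,0,0],[0.6,0,0,0,0],[0.9,0,0,0,0],[0.9,0,0,0,0],[0.9,0,0,0,0]]' 20
python3 - <<'E'
from h import *
import pickle
c=camera("wrist"); pickle.dump(c,open("w5.pkl","wb"))
# bead: bright blob centroid in same window
for n in ("w3","w4","w5"):
    d=pickle.load(open(n+".pkl","rb")); m=d["pixels"][250:280,260:300].min(2)>200
    ys,xs=np.nonzero(m); print(n,xs.mean()+260,ys.mean()+250,len(xs))
print(tcp())
E
```

```text
[-11.1 -39.8] [  5.7 -62. ] 27.8 lever 1.299316259948756
t: 5.3
tcp_pos: [0.5288, 0.1063, 0.2857]
eef_rot: [-0.01, 1.0, -0.0, 0.0]
wrist_force: [3.9, 2.3, -3.1]
finger_gap: -0.0005
grasp_force: 2.2
t: 5.72
tcp_pos: [0.5284, 0.1063, 0.2859]
eef_rot: [-0.01, 1.0, -0.0, 0.001]
wrist_force: [6.1, 3.2, -4.3]
finger_gap: 0.0006
grasp_force: 3.0
w3 279.0 263.26785714285717 112
w4 277.53439153439155 263.5291005291005 189
w5 276.46666666666664 261.752380952381 105
(array([-11.3, -64.3]), array([ 5.6,  2.4, -4.1]))
```

The force rises while the bead no longer moves, at about 1.30 rad, so the lever is at its stop. I'll back off, go up, open, and move over the squeeze point.

```bash
python3 -m pendant '[[-10,2,0,0,0],[-25,4,0,0,0],[-40,4,0,0,0],[-50,2,-30,0,0],[-54,0,-65,0,20],[-54,0,-85,0,60],[-54,-20,-85,0,85],[-54,-45,-85,0,85],[-54,-60.5,-85,0,85],[-54,-60.5,-85,0,85],[-54,-60.5,-85,0,85],[-54,-60.5,-85,0,85]]' 20
python3 - <<'E'
from h import *
import pickle
print(tcp()); c=camera("wrist"); pickle.dump(c,open("w6.pkl","wb")); cv2.imwrite("pics/w6.png",c["pixels"][...,::-1])
E
```

```text
t: 6.77
tcp_pos: [0.5825, 0.0472, 0.3705]
eef_rot: [-0.01, 1.0, -0.0, -0.001]
wrist_force: [0.6, 0.1, 0.5]
finger_gap: 0.0848
grasp_force: 0.0
(array([-64.2,  -4.1]), array([0.6, 0.1, 0.5]))
```

View pics/w6.png

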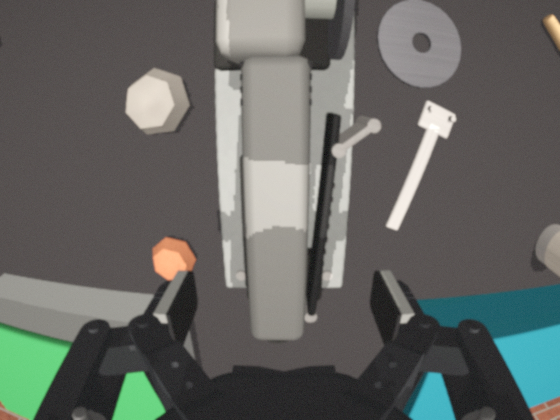

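The lever stays forward (pin (338,151), bead (375,126)). The open fingers straddle the housing, so I'll go down and close.

```bash
python3 -c "
from h import *
import pickle; lev(pickle.load(open('w6.pkl','rb')),(338,151),(375,126))"; python3 -m pendant '[[0,0,30,0,85],[0,0,60,0,85],[0,0,85,0,85],[0,0,97,0,85],[0,0,97,0,85],[0,0,97,0,85]]' 20
python3 -m pendant '[[0,0,0,0,64],[0,0,0,0,64],[0,0,0,0,64],[0,0,0,0,64],[0,0,0,0,58],[0,0,0,0,58],[0,0,0,0,58],[0,0,0,0,58]]' 20
```

```text
[-11.5 -39.3] [  5.4 -63. ] 29.1 lever 1.271310235381173
t: 7.32
tcp_pos: [0.5829, 0.0477, 0.2735]
eef_rot: [-0.011, 1.0, 0.0, -0.001]
wrist_force: [0.6, -0.7, 1.2]
finger_gap: 0.0848
grasp_force: 0.0
t: 7.98
tcp_pos: [0.5834, 0.0478, 0.2754]
eef_rot: [-0.01, 1.0, 0.001, 0.001]
wrist_force: [-1.4, 3.1, 6.4]
finger_gap: 0.0582
grasp_force: 7.8
```

```bash
python3 -m pendant '[[0,0,0,0,56],[0,0,0,0,54],[0,0,0,0,52],[0,0,0,0,50],[0,0,0,0,48],[0,0,0,0,48]]' 30; python3 -c "
from h import *
print(tcp(), readout.get_obs()['finger_gap'],readout.get_obs()['grasp_force'])"
```

```text
t: 8.48
tcp_pos: [0.5835, 0.0463, 0.2765]
eef_rot: [-0.01, 1.0, -0.001, 0.001]
wrist_force: [-3.2, -2.8, 10.9]
finger_gap: 0.0513
grasp_force: 31.5
(array([-65.2,  -3.2]), array([-3.2, -2.8, 10.9])) 0.05125652565485988 31.52730792760849
```

The gap is 51.3 mm with a balanced 31 N, so the paddle is home and the pad is flat. I'll hold for about 1.5 s.

```bash
python3 -m pendant '[[0,0,0,0,48],[0,0,0,0,48],[0,0,0,0,48],[0,0,0,0,48],[0,0,0,0,48],[0,0,0,0,48],[0,0,0,0,48],[0,0,0,0,48],[0,0,0,0,48],[0,0,0,0,48],[0,0,0,0,48],[0,0,0,0,48]]' 30; python3 -m pendant '[[0,0,0,0,48],[0,0,0,0,48],[0,0,0,0,48],[0,0,0,0,48],[0,0,0,0,48],[0,0,0,0,48]]' 30
python3 -m pendant '[[0,0,0,0,60],[0,0,0,0,70],[0,0,0,0,85],[0,0,0,0,85],[0,0,0,0,85],[0,0,0,0,85],[0,0,0,0,85],[0,0,0,0,85]]' 20
```

```text
t: 9.48
tcp_pos: [0.5835, 0.0463, 0.2765]
eef_rot: [-0.01, 1.0, -0.001, 0.001]
wrist_force: [-4.4, -2.7, 11.0]
finger_gap: 0.0515
grasp_force: 31.5
t: 9.98
tcp_pos: [0.5835, 0.0463, 0.2765]
eef_rot: [-0.01, 1.0, -0.001, 0.001]
wrist_force: [-3.8, -2.4, 11.1]
finger_gap: 0.0514
grasp_force: 31.5
t: 10.65
tcp_pos: [0.5829, 0.0471, 0.2736]
eef_rot: [-0.01, 1.0, -0.0, -0.0]
wrist_force: [-0.2, 0.3, -0.2]
finger_gap: 0.0849
grasp_force: 0.0
```

```bash
python3 -m pendant '[[0,0,-40,0,85],[0,0,-80,0,85],[0,0,-105,0,85],[20,20,-110,0,60],[45,45,-110,0,20],[75,62,-110,0,0],[102.5,62,-110,0,0],[102.5,62,-110,0,0],[102.5,62,-110,0,0],[102.5,62,-110,0,0],[102.5,62,-110,0,0]]' 20
python3 - <<'E'
from h import *
import pickle
print(tcp()); c=camera("wrist"); pickle.dump(c,open("w7.pkl","wb")); cv2.imwrite("pics/w7.png",c["pixels"][...,::-1])
E
```

```text
t: 11.57
tcp_pos: [0.4802, 0.1067, 0.3842]
eef_rot: [-0.01, 1.0, -0.0, 0.001]
wrist_force: [0.5, -0.5, 0.1]
finger_gap: -0.0
grasp_force: 0.0
(array([ 36.9, -65.7]), array([ 0.5, -0.5,  0.1]))
```

```bash
python3 -m pendant '[[0,0,30,0,0],[0,0,55,0,0],[0,0,75,0,0],[0,0,92,0,0],[0,0,92,0,0],[0,0,92,0,0]]' 20
```

```text
t: 12.12
tcp_pos: [0.4795, 0.1067, 0.2908]
eef_rot: [-0.01, 1.0, -0.0, -0.001]
wrist_force: [0.4, -0.4, 0.2]
finger_gap: -0.0001
grasp_force: 0.0
```

```bash
python3 -m pendant '[[-5,-1.5,0,0,0],[-9,-2,0,0,0],[-12,-2,0,0,0],[-15,-2,0,0,0],[-18,0,0,0,0],[-20,1,0,0,0],[-22.5,2,0,0,0],[-25,2.7,0,0,0],[-27.2,3,0,0,0],[-29.5,3.4,0,0,0],[-32,3.5,0,0,0],[-32,3.5,0,0,0]]' 20
python3 -m pendant '[[-2.5,0,0,0,0],[-5,-0.5,0,0,0],[-7.2,-1,0,0,0],[-9.5,-1.6,0,0,0],[-11.3,-2.3,0,0,0],[-13,-3,0,0,0],[-13,-3,0,0,0],[-13,-3,0,0,0]]' 20
python3 -c "
from h import *
print(tcp())"
```

```text
t: 13.12
tcp_pos: [0.5114, 0.1112, 0.2914]
eef_rot: [-0.01, 1.0, -0.0, 0.0]
wrist_force: [-0.9, 1.1, -0.2]
finger_gap: -0.0002
grasp_force: 0.6
t: 13.78
tcp_pos: [0.5245, 0.1083, 0.2918]
eef_rot: [-0.01, 1.0, -0.0, 0.001]
wrist_force: [-0.6, 0.8, -0.4]
finger_gap: 0.0004
grasp_force: 0.4
(array([ -7.4, -66.4]), array([-0.6,  0.8, -0.4]))
```

```bash
python3 -m pendant '[[-0.7,-0.3,0,0,0],[-1.4,-0.6,0,0,0],[-2.1,-0.9,0,0,0],[-2.8,-1.2,0,0,0],[-2.8,-1.2,0,0,0]]' 20
python3 -m pendant '[[-0.4,0,0,0,0],[-0.8,0,0,0,0],[-1.2,0,0,0,0],[-1.2,0,0,0,0]]' 20
python3 -c "
from h import *
print(tcp())"
```

```text
t: 14.2
tcp_pos: [0.5269, 0.1073, 0.2917]
eef_rot: [-0.01, 1.0, 0.0, -0.0]
wrist_force: [-2.1, 2.6, 1.2]
finger_gap: 0.0001
grasp_force: 1.5
t: 14.53
tcp_pos: [0.5279, 0.1072, 0.2916]
eef_rot: [-0.01, 1.0, -0.0, -0.001]
wrist_force: [-5.1, 0.3, 2.2]
finger_gap: 0.0002
grasp_force: 1.7
(array([-10.9, -65.2]), array([-5.1,  0.3,  2.2]))
```

```bash
python3 -m pendant '[[-0.4,0,0,0,0],[-0.8,0,0,0,0],[-0.8,0,0,0,0],[-0.8,0,0,0,0]]' 20
python3 -m pendant '[[8,1,0,0,0],[20,4,0,0,0],[20,4,-30,0,0],[10,10,-70,0,0],[-20,10,-105,0,0],[-45,10,-115,0,0],[-45,10,-115,0,0],[-45,10,-115,0,0],[-45,10,-115,0,0]]' 20
python3 - <<'E'
from h import *
import pickle
print(tcp()); c=camera("wrist"); pickle.dump(c,open("w8.pkl","wb")); cv2.imwrite("pics/w8.png",c["pixels"][...,::-1])
E
```

```text
t: 14.87
tcp_pos: [0.5284, 0.1073, 0.2914]
eef_rot: [-0.01, 1.0, -0.0, -0.001]
wrist_force: [-5.8, 1.4, 2.8]
finger_gap: -0.0003
grasp_force: 2.4
t: 15.62
tcp_pos: [0.5733, 0.1181, 0.4058]
eef_rot: [-0.01, 1.0, -0.0, -0.0]
wrist_force: [-0.7, -0.6, -0.9]
finger_gap: -0.0003
grasp_force: 0.0
(array([-56.4, -75.2]), array([-0.7, -0.6, -0.9]))
```

View pics/w8.png

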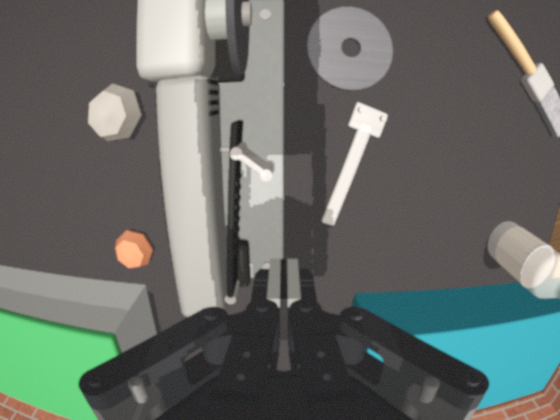

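The lever leans to the rear again (pin (237,154), bead (266,175)), and the other things are in their places. A last numeric check follows.

Run:
```python
from h import *
import pickle
c=pickle.load(open("w8.pkl","rb")); lev(c,(237,154),(266.5,175)); lev(c,(237,153.5),(266,175.5))
c,_=pickle.load(open("w1.pkl","rb")); lev(c,(278.5,209.7),(307.4,228.7))
```

```text
[-11.9 -40.8] [-28.3 -62.7] 27.3 lever 0.009215553567861523
[-11.5 -40.8] [-28.6 -62.4] 27.5 lever -0.021789325975063445
[-11.4 -40.2] [-27.4 -62.9] 27.8 lever 0.03753396180421198
```

```bash
python3 -c "
from workcell import job
print(job.close_job())"
```

```text
the job is handed in; nothing more can be done
None
```

The switch check is done and handed in: lever flipped forward to its stop, paddle squeezed home against the pad for about 1.5 s and released, and lever flipped back to locked (last measured within 0.04 rad of its rear stop), with nothing else on the bench seen to have moved; no verdict came back.

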